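# Put the café's sauces back in the condiment caddy

## Robot

A 6-joint arm with a two-finger parallel gripper is mounted at the origin on the work surface. World frame = base frame: x ahead of the robot, y to its left, z up, the work surface at z = 0. Lengths are in mm, angles in rad, forces in N, time in s.
With the tool pointing down it reaches from about 350 to 775 mm from the base axis. Payload 7.3 kg.
Tool frame: the origin (TCP) lies midway between the tips of the shut fingers; the grasp point (between the pads) lies 19 mm behind it; z points along the fingers, y is the line along which they close (so a half turn about z gives the same grasp; the last joint's range is limited). The gripper opens to 92 mm and grips with 3 to 60 N. Pads are 19 mm wide; open, the fingers measure 130 mm over their backs; the gripper's body (75 mm by 190 mm) begins 47 mm behind the grasp point.
Start: joints at [1.081, 0.342, 1.524, -0, 1.275, -0.146], TCP at [176.946, 494.302, 226.741] pointing down, gripper open.
Joint ranges: [-2.53, 2.53], [-0.77, 2.02], [0.04, 2.7], [-1, 4.14], [0.28, 2.66], [-3.11, 3.11]. Speed limits (rad/s): [2.57, 2.57, 3.14, 3.14, 3.14, 3.14].

## Interface

Orientations are given as [roll, pitch, yaw] about the fixed x, y, z axes, in that order (R = Rz(yaw) Ry(pitch) Rx(roll)).
In Python, from plant import * gives the robot as it stands.
- The arm moves only by the tool step_arm, never from a script. Its argument "deltas" is one flat list of numbers, 5 for each row, row after row: the shift along the world's x, y, z in mm, then the turn about the world's z in degrees, then the finger opening in mm, from 0 to 91.8. In form: [tx, ty, tz, turn, gripper, tx, ty, tz, turn, gripper, ...]. A call has exactly 10 rows; each row shifts and turns the commanded pose from where the row before left it; what a row does not reach is not made up. A row lasts 1/8 s, in which the tool goes at most 62.5 mm and 10.7 degrees, less where a joint would pass 70% of its speed; a pose out of reach is approached as far as the arm can. A call is refused whole if a number of a shift passes 62.5 or a number of a turn 10.7, either way. A call with a gripper value outside its range is refused whole. The fingers move at their own pace and stop on an object; the grip force is fixed at half the most. Time passes only in rows, so rows that do not move let the fingers close, or fill a call up. It gives the time, the measured TCP pose, the force, the opening and the grip force at its end, in the units of the state.
- get_obs(): the state, without advancing time (a new reading comes with each control period).
- capture(name): name is "scene" or "top" or "wrist"; returns the picture (480x640x3 uint8, red, green, blue); there is no depth.
- camera_params(name): a dict with "mtx" (3x3 intrinsics, pixels), "rvec" (rotation vector, rad) and "tvec" (3), from world to camera coordinates, as OpenCV has them. Camera axes: x right, y down, z forward; pixel columns grow to the right and rows downward; lengths in mm; the calibration is good to about 2 mm. A picture is of the moment at which its call begins: read the wrist's pose just before it. camera_params takes no time and is no camera call; for the wrist camera it gives the pose at the moment of the call.
- close_job(): hands the job in; it is judged then, once.
The state is a dict: "time": time; "joint_positions": joint angles; "dq": joint speeds; "tau": joint torques, N m; "tool_pos": TCP position; "tcp_rot": TCP orientation; "contact_force": force on the tool from outside, world axes, zero at the start; "moment": the same for the moment, N m; "grip_width": finger opening in mm; "finger_force": force on a finger pad.
Only numpy, scipy, OpenCV 4.12 (cv2) and the standard library are available. Lean on these libraries where they do the work, as an engineer would, in place of code of your own. Each camera call takes 0.05 s, during which the arm holds its last target. There are 200 camera calls.

## Task

Tidy the sauces away: stand the red, yellow, brown and white squeeze bottles upright in the wooden condiment caddy, each in the drip liner of its own colour, setting them down rather than dropping them in. The green washing-up liquid and the empty clear bottle with the red cap do not belong in there: leave both standing where they are.

Things in the scene. Friction and masses are not known exactly. Their poses are not given: they have to be found in the camera images.
- red_sauce: tomato ketchup: all red squeeze bottle, 130 mm high: round rigid body 50 mm across up to 94 mm, shoulder to 100, cap 39 mm across to 111, then a pointed nozzle; 0.14 to 0.28 kg. Origin: centre of its underside; z up its axis, upright at the start. At least 30 mm free all round; nothing near it is taller than 130 mm
- yellow_sauce: mustard: all yellow squeeze bottle, 130 mm high: round rigid body 50 mm across up to 94 mm, shoulder to 100, cap 39 mm across to 111, then a pointed nozzle; 0.14 to 0.28 kg. Origin: centre of its underside; z up its axis, upright at the start. At least 30 mm free all round; nothing near it is taller than 130 mm
- brown_sauce: brown sauce: all very dark brown squeeze bottle, 130 mm high: round rigid body 50 mm across up to 94 mm, shoulder to 100, cap 39 mm across to 111, then a pointed nozzle; 0.14 to 0.28 kg. Origin: centre of its underside; z up its axis, upright at the start. At least 30 mm free all round; nothing near it is taller than 130 mm
- white_sauce: mayonnaise: all white squeeze bottle, 130 mm high: round rigid body 50 mm across up to 94 mm, shoulder to 100, cap 39 mm across to 111, then a pointed nozzle; 0.14 to 0.28 kg. Origin: centre of its underside; z up its axis, upright at the start. At least 30 mm free all round; nothing near it is taller than 130 mm
- green_soap: washing-up liquid, not a sauce, stays where it is: all green squeeze bottle, 130 mm high: round rigid body 50 mm across up to 94 mm, shoulder to 100, cap 39 mm across to 111, then a pointed nozzle; 0.2 kg. Origin: centre of its underside; z up its axis, upright at the start. At least 30 mm free all round; nothing near it is taller than 130 mm
- empty_bottle: empty bottle, stays where it is: clear see-through body, red cap and nozzle; squeeze bottle, 130 mm high: round rigid body 50 mm across up to 94 mm, shoulder to 100, cap 39 mm across to 111, then a pointed nozzle; 0.06 kg. Origin: centre of its underside; z up its axis, upright at the start. At least 30 mm free all round; nothing near it is taller than 130 mm
- liner_red: Red drip liner: square open tray 82 x 82 x 42 mm high, walls and floor 3 mm (inside 76 x 76), fixed in one of the 2 x 2 sections of the pale wooden caddy (fixed, 192 x 192 mm, 50 mm high; sections 92 mm apart). Colours change places. Origin: centre of the liner's underside, 8 mm above the worktop; x, y along its and the caddy's walls, z up
- liner_yellow: Yellow drip liner: square open tray 82 x 82 x 42 mm high, walls and floor 3 mm (inside 76 x 76), fixed in one of the 2 x 2 sections of the pale wooden caddy (fixed, 192 x 192 mm, 50 mm high; sections 92 mm apart). Colours change places. Origin: centre of the liner's underside, 8 mm above the worktop; x, y along its and the caddy's walls, z up
- liner_brown: Very dark brown drip liner: square open tray 82 x 82 x 42 mm high, walls and floor 3 mm (inside 76 x 76), fixed in one of the 2 x 2 sections of the pale wooden caddy (fixed, 192 x 192 mm, 50 mm high; sections 92 mm apart). Colours change places. Origin: centre of the liner's underside, 8 mm above the worktop; x, y along its and the caddy's walls, z up
- liner_white: White drip liner: square open tray 82 x 82 x 42 mm high, walls and floor 3 mm (inside 76 x 76), fixed in one of the 2 x 2 sections of the pale wooden caddy (fixed, 192 x 192 mm, 50 mm high; sections 92 mm apart). Colours change places. Origin: centre of the liner's underside, 8 mm above the worktop; x, y along its and the caddy's walls, z up
There are look-alikes about, which are no part of the job. What is shaped like the brown_sauce but pink or purple is not meant.

How it is judged (in metres and radians):
At the end, for the whole second after the job is handed in: Each sauce bottle stands at rest on the floor of its own colour's liner (axis within 22 mm of the liner's centre, foot within 9 mm of its underside, tilt under 0.08 rad); the green and the clear bottle are upright (under 0.1 rad) and within 30 mm of their starts (horizontal distance between red_sauce and liner_red below 0.022 m and z of red_sauce in the frame of liner_red below 0.009 m and angle between each of red_sauce, yellow_sauce, brown_sauce, white_sauce's own z axis and vertical below 0.08 rad and linear speed of each of red_sauce, yellow_sauce, brown_sauce, white_sauce below 0.01 m/s and angular speed of each of red_sauce, yellow_sauce, brown_sauce, white_sauce below 0.1 rad/s and horizontal distance between yellow_sauce and liner_yellow below 0.022 m and z of yellow_sauce in the frame of liner_yellow below 0.009 m and horizontal distance between brown_sauce and liner_brown below 0.022 m and z of brown_sauce in the frame of liner_brown below 0.009 m and horizontal distance between white_sauce and liner_white below 0.022 m and z of white_sauce in the frame of liner_white below 0.009 m and distance of each of green_soap, empty_bottle from where it was at the start of the episode below 0.03 m and angle between each of green_soap, empty_bottle's own z axis and vertical below 0.1 rad); the robot touches nothing.
It fails at once if the green washing-up bottle is moved more than 30 mm or tipped over (distance of green_soap from where it was at the start of the episode above 0.03 m or angle between green_soap's own z axis and vertical above 0.5 rad).
It fails at once if the empty clear bottle is moved more than 30 mm or tipped over (distance of empty_bottle from where it was at the start of the episode above 0.03 m or angle between empty_bottle's own z axis and vertical above 0.5 rad).
It fails at once if a sauce bottle is dropped into its liner (faster than 0.6 m/s in the last 30 mm, a fall of some 2 cm or more) ((horizontal distance between red_sauce and liner_red below 0.04 m and z of red_sauce in the frame of liner_red below 0.033 m and linear speed of red_sauce above 0.6 m/s) or (horizontal distance between yellow_sauce and liner_yellow below 0.04 m and z of yellow_sauce in the frame of liner_yellow below 0.033 m and linear speed of yellow_sauce above 0.6 m/s) or (horizontal distance between brown_sauce and liner_brown below 0.04 m and z of brown_sauce in the frame of liner_brown below 0.033 m and linear speed of brown_sauce above 0.6 m/s) or (horizontal distance between white_sauce and liner_white below 0.04 m and z of white_sauce in the frame of liner_white below 0.033 m and linear speed of white_sauce above 0.6 m/s)).
It also fails if it takes over 96 s, if anything falls off the work surface, if the arm or the gripper's body presses on something with over 40 N, if the wrist force passes 120 N, or if a joint passes its speed limit or range.

## Working session

There is one attempt and no reset: what is moved stays moved. The work goes in short steps, Python scripts to look and compute and a tool call to move; the robot and the scene stay as the last step left them, time stands still between calls to the robot, and variables do not carry over. Pictures are saved under pics/ and viewed, at most 14 in all, crops included, and the job is handed in when it is done.

Besides the shell and the picture viewer there is one more tool, called after "Emit:" as name(argument=value, ...), one argument or row to a line, values as JSON. step_arm: Moves the arm, as the interface text tells. Its arguments: {"type":"object","properties":{"deltas":{"type":"array","items":{"type":"number"}}},"required":["deltas"]}

```bash
mkdir -p pics; cat > h.py <<'E'
from plant import *
import numpy as np, cv2
def ray(cam,u,v,z,p=None):
    p=p or camera_params(cam)
    K=np.array(p["mtx"],float);R,_=cv2.Rodrigues(np.array(p["rvec"],float));t=np.array(p["tvec"],float).ravel()
    d=R.T@np.linalg.inv(K)@np.array([u,v,1.]);c=-R.T@t
    return c+d*(z-c[2])/d[2]
def proj(cam,P):
    p=camera_params(cam)
    return cv2.projectPoints(np.array(P,float).reshape(-1,3),np.array(p["rvec"],float),np.array(p["tvec"],float),np.array(p["mtx"],float),None)[0].reshape(-1,2)
def save(cam,name):
    a=capture(cam);cv2.imwrite(f"pics/{name}.png",a[:,:,::-1]);return a
E
python3 - <<'E'
from h import *
save("top","top0");save("scene","scene0")
for c in("top","scene"):
    p=camera_params(c);R,_=cv2.Rodrigues(np.array(p["rvec"],float));print(c,-R.T@np.array(p["tvec"]).ravel(),np.array(p["mtx"])[0,0])
o=get_obs();print(o["time"],o["tool_pos"],o["tcp_rot"])
E
```

```text
top [ 308.08294365    1.45039002 1044.32159431] 505.32761865322664
scene [1388.96778723  289.75788733  861.78640736] 547.9379711882576
0.1 [176.78814622 493.9595033  226.12238379] [-3.14023475e+00 -1.70946724e-04  2.79774529e+00]
```

View pics/top0.png

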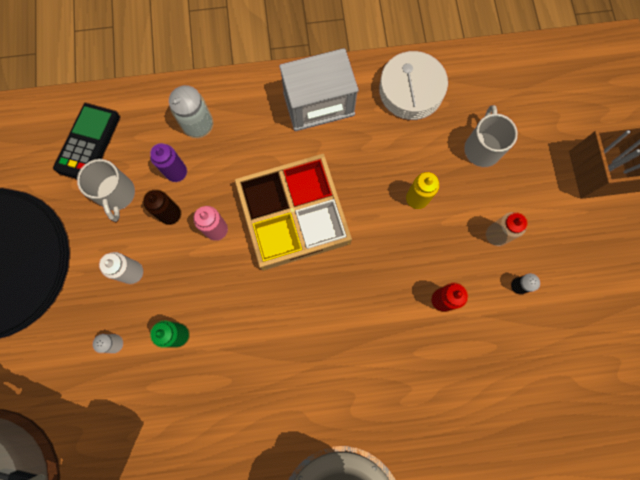

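View pics/scene0.png

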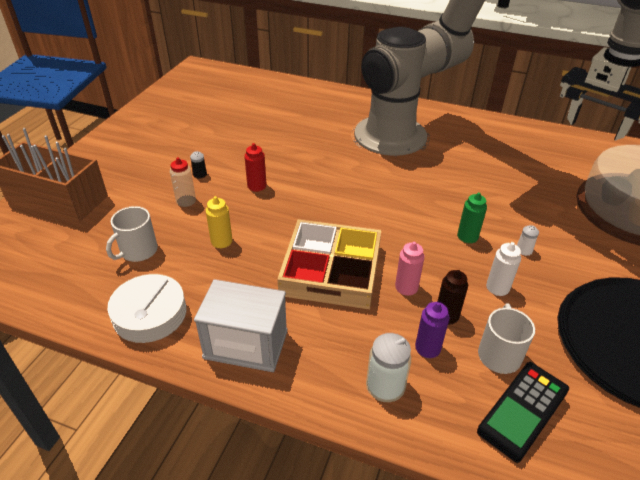

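The top view shows the caddy at about (293,211), with liners brown top-left, red top-right, yellow bottom-left and white bottom-right. The bottles are at brown (162,208), white (120,268), yellow (424,190), red (450,298), green (170,334) and clear (507,228). Pink and purple are look-alikes.

```bash
cat > m.py <<'E'
from h import *
def masks(a):
    h=cv2.cvtColor(a,cv2.COLOR_RGB2HSV);H,S,V=[h[:,:,i].astype(int) for i in range(3)]
    return dict(red=((H<4)|(H>176))&(S>190)&(V>70),yellow=(H>22)&(H<35)&(S>170)&(V>90),brown=(V<62)&(((H<12)|(H>170))),white=(S<45)&(V>95),green=(H>50)&(H<80)&(S>120))
def blob(m,u,v,R=30):
    b=np.zeros(m.shape,np.uint8);b[max(0,v-R):v+R,max(0,u-R):u+R]=m[max(0,v-R):v+R,max(0,u-R):u+R]
    n,l,s,c=cv2.connectedComponentsWithStats(b);i=1+np.argmax(s[1:,4]);return np.argwhere(l==i)[:,::-1].astype(float),s[i]
E
python3 - <<'E'
from m import *
a=cv2.imread("pics/top0.png")[:,:,::-1].copy();s=cv2.imread("pics/scene0.png")[:,:,::-1].copy()
mt,ms=masks(a),masks(s)
p=camera_params("top");C=ray("top",0,0,1044.3)[:2];C=np.array([308.1,1.45])
T=dict(red=(450,298),yellow=(424,190),brown=(162,208),white=(120,268),green=(170,334))
S=dict(red=(256,168),yellow=(219,222),brown=(453,297),white=(505,268),green=(473,218))
for k in T:
    pts,st=blob(mt[k],*T[k],R=27)
    W=np.array([ray("top",u,v,0,p)[:2] for u,v in pts])
    g=W.mean(0)-C;g/=np.linalg.norm(g);n=np.array([-g[1],g[0]])
    r=(W-C)@g;l=(W-C)@n;lat=(l.min()+l.max())/2
    top=C+g*((r.min()+25))+n*lat
    f=(1044.3-111)/1044.3; far=C+g*(r.max()*f-19.5)+n*lat*f
    ps,ss=blob(ms[k],*S[k],R=38)
    tip=ps[ps[:,1]<ps[:,1].min()+1.5].mean(0)-[0,.5]
    print(k,st[4],ss,"base",top.round(1),"cap",far.round(1),"scene tip",ray("scene",*tip,130)[:2].round(1))
for k,c in dict(brown=(265,196),red=(308,184),yellow=(277,239),white=(321,225)).items():
    pts,st=blob(mt[k],*c,R=24)
    r=cv2.minAreaRect(pts.astype(np.float32));print("liner",k,st[4],r,ray("top",*r[0],50)[:2].round(1))
# caddy wood outer corners at z=50 guess
print([ray("top",u,v,50)[:2].round(1) for u,v in((235,181),(324,155),(351,242),(262,267))])
q=get_obs();print(ray("top",508,237,0)[:2])
E
python3 -c "
import cv2;a=cv2.imread('pics/top0.png')[140:280,225:360];cv2.imwrite('pics/c.png',cv2.resize(a,None,fx=4,fy=4))"
```

```text
red 704 [245 144  21  47 774] base [ 371.2 -262.7] cap [ 369.9 -257.1] scene tip [ 374.  -255.1]
yellow 783 [207 199  18  11  92] base [ 594.7 -246.7] cap [ 591.3 -243.7] scene tip [ 597.9 -233.6]
brown 720 [438 271  30  54 837] base [626.7 290. ] cap [621.2 285.1] scene tip [627.6 283.1]
white 883 [ 488  230   51   65 1333] base [509.7 377.2] cap [507.  372.1] scene tip [455.6 405. ]
green 795 [458 193  28  50 945] base [368.6 290.5] cap [367.3 284.7] scene tip [370.7 287.1]
liner brown 1353 ((264.3302917480469, 195.10092163085938), (36.397403717041016, 37.73836135864258), 73.3007583618164) [623.5  77.6]
liner red 1388 ((307.0596923828125, 182.48184204101562), (36.72795867919922, 38.35014343261719), 73.0724868774414) [639.6 -12.6]
liner yellow 1613 ((276.4725036621094, 236.4082794189453), (39.94135665893555, 41.28231430053711), 73.3007583618164) [534.2  62. ]
liner white 1570 ((320.35321044921875, 223.34405517578125), (38.98353576660156, 40.89918518066406), 73.3007583618164) [550.1 -29.1]
[array([661.3, 134.7]), array([695. , -54.8]), array([504.2, -85.4]), array([475.8,  97.1])]
[ 483.72804486 -420.11648166]
```

View pics/c.png

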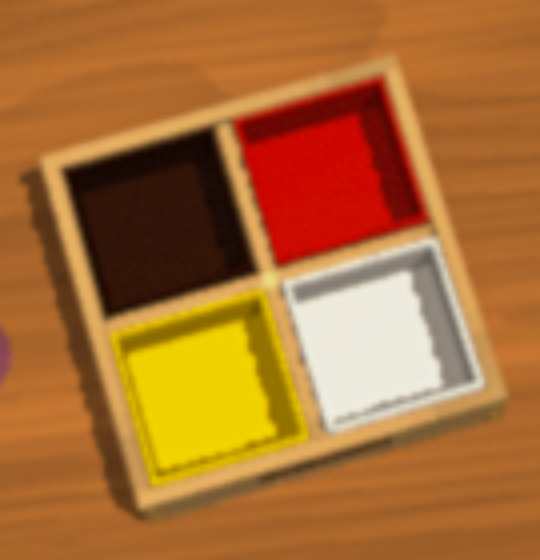

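The crop shows the divider crossing at about (292,210) in the full picture, and all four liners are empty. That agrees with the mean of the liner rectangles, so I take the caddy centre as (587,24.5). White goes first.

Emit:
step_arm(
  deltas=[20,-7,0,0,80,40,-14,0,0,80,45,-17,0,0,80,45,-17,0,0,80,45,-17,0,0,80,45,-16,0,0,80,45,-16,0,0,80,32,-11,0,0,80,15,-5,0,0,80,0,0,0,0,80],
)

```text
time: 1.35
tool_pos: [509.0, 374.1, 226.1]
tcp_rot: [-3.141, -0.001, 2.797]
contact_force: [-0.8, -0.7, -0.4]
grip_width: 80.1
finger_force: 0.0
```

```bash
python3 - <<'E'
from h import *
o=get_obs();print(o["time"],o["tool_pos"],o["tcp_rot"],o["grip_width"])
save("wrist","w0")
x,y,z=o["tool_pos"]
print(proj("wrist",[[508.5,374.5,0],[508.5,374.5,130],[508.5,374.5,111]]))
for n,(u,v) in dict(purple=(178,174),pink=(216,232),mug=(112,200),handle=(112,217)).items(): print(n,ray("top",u,v,0 if n[0]=="p" else 20)[:2])
E
```

```text
1.35 [509.02215128 374.06611535 226.11077275] [-3.14099035e+00 -8.86278789e-04  2.79682556e+00] 80.13819098864906
[[319.84701809 209.44266011]
 [319.95372445 237.27803451]
 [319.93215428 231.65124872]]
purple [710.41009025 263.28185883]
pink [570.91730861 191.35232417]
mug [662.25109281 400.35525342]
handle [625.05855743 401.63149339]
```

View pics/w0.png

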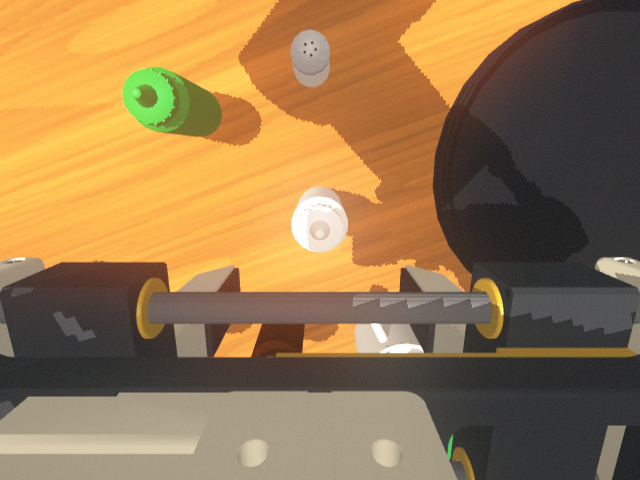

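The wrist view shows the white nozzle at (320,230), with (320,237) predicted, so the bottle is about 3 mm nearer. The fingers have clear space, so I go down and grip.

Emit:
step_arm(
  deltas=[-3,1,-25,0,80,0,0,-40,0,80,0,0,-40,0,80,0,0,-30,0,80,0,0,-15,0,80,0,0,-7,0,80,0,0,0,0,80,0,0,0,0,40,0,0,0,0,40,0,0,0,0,40],
)

```text
time: 2.65
tool_pos: [506.2, 375.4, 70.2]
tcp_rot: [3.141, 0.001, 2.798]
contact_force: [-0.2, -0.3, 0.1]
grip_width: 54.8
finger_force: 0.0
```

Emit:
step_arm(
  deltas=[0,0,0,0,40,0,0,0,0,40,0,0,15,0,40,0,0,30,0,40,0,0,40,0,40,0,0,40,0,40,0,0,17,0,40,0,0,0,0,40,0,0,0,0,40,0,0,0,0,40],
)

```text
time: 3.9
tool_pos: [505.4, 375.0, 210.3]
tcp_rot: [-3.14, -0.002, 2.798]
contact_force: [-0.9, 0.0, -3.5]
grip_width: 48.9
finger_force: 30.0
```

Emit:
step_arm(
  deltas=[2,-20,10,0,40,5,-45,0,0,40,5,-50,0,0,40,5,-50,0,0,40,5,-50,0,0,40,5,-50,0,0,40,5,-50,0,0,40,5,-45,0,0,40,5,-30,0,0,40,2,-14,0,0,40],
)

```text
time: 5.15
tool_pos: [549.7, -31.0, 222.0]
tcp_rot: [-3.141, 0.0, 2.795]
contact_force: [-0.1, 0.3, -2.2]
grip_width: 48.7
finger_force: 30.0
```

```bash
python3 - <<'E'
from h import *
o=get_obs();print(o["time"],o["tool_pos"],o["grip_width"])
save("top","t1")
E
```

```text
5.15 [549.70179949 -31.01736981 222.00287945] 48.675666683606195
```

View pics/t1.png

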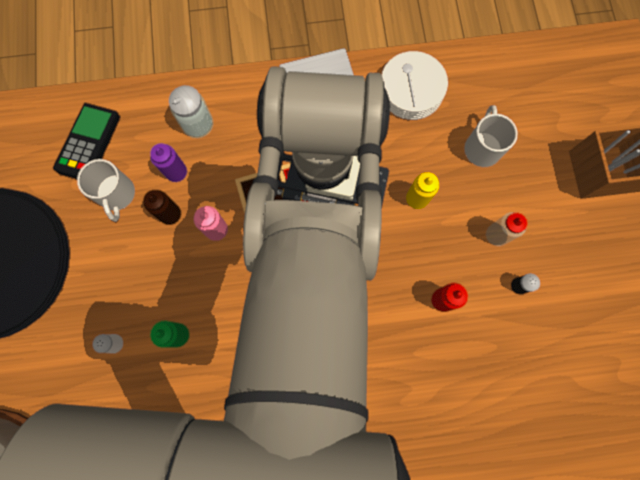

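The arm hides the caddy in this view, but the measured TCP is over the white liner, so I lower.

Emit:
step_arm(
  deltas=[0,2,-25,0,40,0,0,-35,0,40,0,0,-30,0,40,0,0,-20,0,40,0,0,-12,0,40,0,0,-8,0,40,0,0,-5,0,40,0,0,-3,0,40,0,0,-2,0,40,0,0,0,0,40],
)

```text
time: 6.45
tool_pos: [550.0, -26.7, 81.9]
tcp_rot: [3.141, 0.0, 2.798]
contact_force: [0.2, -0.3, -3.4]
grip_width: 49.1
finger_force: 30.0
```

Emit:
step_arm(
  deltas=[0,0,-1,0,40,0,0,-1,0,40,0,0,0,0,40,0,0,0,0,70,0,0,0,0,70,0,0,0,0,70,0,0,10,0,70,0,0,40,0,70,0,0,50,0,70,0,0,44,0,80],
)

```text
time: 7.7
tool_pos: [550.0, -26.7, 226.3]
tcp_rot: [3.141, 0.001, 2.798]
contact_force: [0.4, -0.3, 0.5]
grip_width: 76.1
finger_force: 0.0
```

Emit:
step_arm(
  deltas=[0,-20,0,0,80,5,-35,0,0,80,10,-45,0,0,80,10,-45,0,0,80,10,-40,0,0,80,6,-20,0,0,80,3,-12,0,0,80,0,0,0,0,80,0,0,0,0,80,0,0,0,0,80],
)

```text
time: 8.95
tool_pos: [593.9, -242.8, 224.0]
tcp_rot: [3.141, 0.0, 2.799]
contact_force: [-0.0, -0.9, -0.1]
grip_width: 80.1
finger_force: 0.0
```

```bash
python3 - <<'E'
from m import *
o=get_obs();print(o["time"],o["tool_pos"])
a=save("wrist","w2")
m=masks(a)["yellow"];pts,st=blob(m,320,220,R=110);print(st)
print(proj("wrist",[[594,-244.5,0],[594,-244.5,130],[604,-244.5,130]]))
E
```

```text
8.95 [ 593.94996232 -242.76524016  224.01103477]
[ 289  187   57   65 2634]
[[318.33739127 209.73386335]
 [317.81634959 238.16675885]
 [322.15907719 249.87994027]]
```

View pics/w2.png

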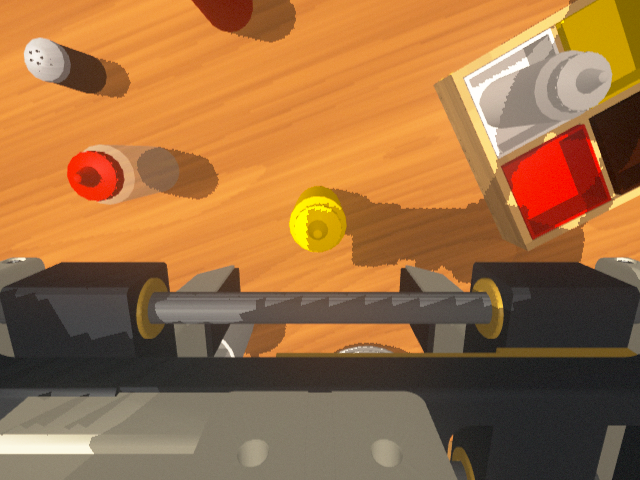

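The white bottle stands in its liner at top right. The yellow nozzle is at (317,230) and the space around it is clear.

Emit:
step_arm(
  deltas=[-4,0,-25,0,80,0,0,-40,0,80,0,0,-40,0,80,0,0,-30,0,80,0,0,-15,0,80,0,0,-5,0,80,0,0,0,0,40,0,0,0,0,40,0,0,0,0,40,0,0,0,0,40],
)

```text
time: 10.25
tool_pos: [590.3, -243.8, 69.4]
tcp_rot: [3.142, 0.001, 2.798]
contact_force: [0.0, 0.2, 2.4]
grip_width: 49.3
finger_force: 30.0
```

Emit:
step_arm(
  deltas=[0,0,0,0,40,0,0,0,0,40,0,0,0,0,40,0,0,15,0,40,0,0,30,0,40,0,0,45,0,40,0,0,45,0,40,0,0,20,0,40,0,0,0,0,40,0,0,0,0,40],
)

```text
time: 11.5
tool_pos: [589.3, -243.4, 222.4]
tcp_rot: [3.141, -0.003, 2.798]
contact_force: [-0.1, -0.2, -2.1]
grip_width: 49.2
finger_force: 30.0
```

Emit:
step_arm(
  deltas=[-3,15,12,0,40,-7,35,0,0,40,-8,45,0,0,40,-8,45,0,0,40,-8,45,0,0,40,-8,45,0,0,40,-7,40,0,0,40,-5,25,0,0,40,-2,10,0,0,40,0,0,0,0,40],
)

```text
time: 12.75
tool_pos: [533.7, 61.7, 235.8]
tcp_rot: [-3.141, -0.0, 2.799]
contact_force: [-0.1, -0.1, -1.3]
grip_width: 48.9
finger_force: 30.0
```

Emit:
step_arm(
  deltas=[0,0,-25,0,40,0,0,-40,0,40,0,0,-35,0,40,0,0,-20,0,40,0,0,-12,0,40,0,0,-7,0,40,0,0,-4,0,40,0,0,-3,0,40,0,0,0,0,40,0,0,0,0,40],
)

```text
time: 14.0
tool_pos: [534.2, 61.4, 90.1]
tcp_rot: [3.141, 0.001, 2.798]
contact_force: [0.4, 0.2, -2.7]
grip_width: 48.8
finger_force: 30.0
```

Emit:
step_arm(
  deltas=[0,0,-5,0,40,0,0,-3,0,40,0,0,-2,0,40,0,0,0,0,40,0,0,0,0,70,0,0,0,0,70,0,0,0,0,70,0,0,10,0,70,0,0,40,0,70,0,0,50,0,70],
)

```text
time: 15.25
tool_pos: [533.4, 61.3, 180.7]
tcp_rot: [-3.141, -0.002, 2.798]
contact_force: [0.4, -0.3, -0.5]
grip_width: 70.1
finger_force: 0.0
```

Emit:
step_arm(
  deltas=[0,-20,46,0,80,-10,-35,0,0,80,-20,-40,0,0,80,-25,-45,0,0,80,-25,-45,0,0,80,-25,-45,0,0,80,-25,-45,0,0,80,-20,-30,0,0,80,-12,-15,0,0,80,0,0,0,0,80],
)

```text
time: 16.5
tool_pos: [371.4, -259.5, 226.3]
tcp_rot: [-3.141, 0.001, 2.795]
contact_force: [-0.9, 0.4, 0.1]
grip_width: 80.1
finger_force: 0.0
```

```bash
python3 - <<'E'
from m import *
o=get_obs();print(o["time"],o["tool_pos"])
a=save("wrist","w3")
m=masks(a)["red"];pts,st=blob(m,320,220,R=110);print(st)
print(proj("wrist",[[371.5,-258.5,0],[371.5,-258.5,130]]))
E
```

```text
16.5 [ 371.39824651 -259.53310972  226.3159853 ]
[311 219   2   2   2]
[[319.85780986 208.40589353]
 [320.06731865 236.08220912]]
```

View pics/w3.png

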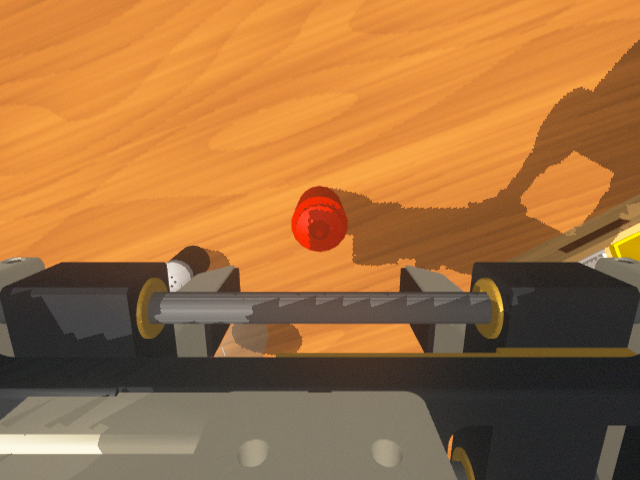

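The red nozzle is at (319,229), with the same small offset as the others. The pepper shaker at (188,270) is clear of the left finger.

Emit:
step_arm(
  deltas=[-4,1,-25,0,80,0,0,-40,0,80,0,0,-40,0,80,0,0,-30,0,80,0,0,-15,0,80,0,0,-7,0,80,0,0,0,0,40,0,0,0,0,40,0,0,0,0,40,0,0,0,0,40],
)

```text
time: 17.8
tool_pos: [368.2, -258.0, 69.2]
tcp_rot: [-3.141, 0.001, 2.798]
contact_force: [-0.2, -0.9, 1.5]
grip_width: 49.0
finger_force: 30.0
```

Emit:
step_arm(
  deltas=[0,0,0,0,40,0,0,0,0,40,0,0,15,0,40,0,0,30,0,40,0,0,45,0,40,0,0,45,0,40,0,0,30,0,40,0,0,0,0,40,0,0,0,0,40,0,0,0,0,40],
)

```text
time: 19.05
tool_pos: [367.3, -257.1, 232.1]
tcp_rot: [3.14, -0.003, 2.798]
contact_force: [0.2, 0.5, -1.4]
grip_width: 48.8
finger_force: 30.0
```

Emit:
step_arm(
  deltas=[14,12,4,0,40,30,27,0,0,40,35,32,0,0,40,36,32,0,0,40,36,32,0,0,40,36,32,0,0,40,36,32,0,0,40,30,27,0,0,40,20,18,0,0,40,0,0,0,0,40],
)

```text
time: 20.3
tool_pos: [641.3, -12.2, 235.3]
tcp_rot: [-3.141, -0.003, 2.8]
contact_force: [-0.5, -0.3, -1.6]
grip_width: 49.0
finger_force: 30.0
```

Emit:
step_arm(
  deltas=[0,0,-25,0,40,0,0,-40,0,40,0,0,-35,0,40,0,0,-20,0,40,0,0,-12,0,40,0,0,-7,0,40,0,0,-4,0,40,0,0,-3,0,40,0,0,0,0,40,0,0,0,0,40],
)

```text
time: 21.55
tool_pos: [641.1, -13.7, 92.2]
tcp_rot: [3.141, 0.001, 2.798]
contact_force: [0.4, 0.2, -0.8]
grip_width: 49.1
finger_force: 30.0
```

Emit:
step_arm(
  deltas=[0,0,-6,0,40,0,0,-3,0,40,0,0,-2,0,40,0,0,0,0,40,0,0,0,0,70,0,0,0,0,70,0,0,0,0,70,0,0,10,0,70,0,0,40,0,70,0,0,50,0,70],
)

```text
time: 22.8
tool_pos: [640.4, -13.7, 181.6]
tcp_rot: [-3.141, -0.002, 2.798]
contact_force: [0.7, 0.1, -0.4]
grip_width: 70.2
finger_force: 0.0
```

Emit:
step_arm(
  deltas=[0,15,46,0,78,-2,35,0,5,78,-2,40,0,8,78,-2,40,0,8,78,-2,45,0,8,78,-2,40,0,8,78,-2,40,0,8,78,-2,30,0,5,78,-2,14,0,0,78,0,0,0,0,78],
)

```text
time: 24.05
tool_pos: [624.8, 285.7, 227.0]
tcp_rot: [-3.141, 0.0, -2.613]
contact_force: [0.9, -1.0, 0.2]
grip_width: 78.2
finger_force: 0.0
```

```bash
python3 - <<'E'
from m import *
o=get_obs();print(o["time"],o["tool_pos"],o["tcp_rot"])
save("wrist","w4")
print(proj("wrist",[[625,286.5,0],[625,286.5,130]]))
E
```

```text
24.05 [624.75090204 285.67649644 227.01988114] [-3.14142216e+00  1.73945582e-04 -2.61328058e+00]
[[321.53876586 210.0097655 ]
 [322.48213003 238.20612379]]
```

View pics/w4.png

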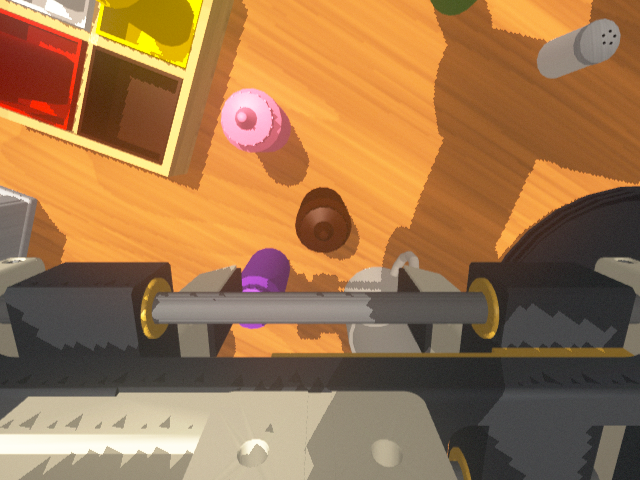

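The brown nozzle is at (323,231). The fingers land near (270,215) and (370,215), clear of the pink and purple bottles and the mug handle at (405,255).

Emit:
step_arm(
  deltas=[-2,0,-25,0,78,0,0,-40,0,78,0,0,-40,0,78,0,0,-30,0,78,0,0,-16,0,78,0,0,-7,0,78,0,0,0,0,40,0,0,0,0,40,0,0,0,0,40,0,0,0,0,40],
)

```text
time: 25.35
tool_pos: [623.3, 285.7, 69.6]
tcp_rot: [-3.142, 0.002, -2.613]
contact_force: [-0.5, 1.1, 2.6]
grip_width: 48.9
finger_force: 29.9
```

Emit:
step_arm(
  deltas=[0,0,0,0,40,0,0,0,0,40,0,0,15,0,40,0,0,30,0,40,0,0,45,0,40,0,0,45,0,40,0,0,30,0,40,0,0,0,0,40,0,0,0,0,40,0,0,0,0,40],
)

```text
time: 26.6
tool_pos: [622.2, 285.0, 231.4]
tcp_rot: [3.141, -0.004, -2.613]
contact_force: [0.5, 0.1, -2.5]
grip_width: 49.4
finger_force: 29.9
```

Emit:
step_arm(
  deltas=[0,-12,4,0,40,0,-25,0,0,40,0,-35,0,0,40,0,-40,0,0,40,0,-40,0,0,40,1,-30,0,0,40,0,-17,0,0,40,0,-8,0,0,40,0,0,0,0,40,0,0,0,0,40],
)

```text
time: 27.85
tool_pos: [623.9, 79.3, 237.7]
tcp_rot: [3.141, 0.0, -2.612]
contact_force: [0.2, 0.1, -2.2]
grip_width: 48.9
finger_force: 29.9
```

Emit:
step_arm(
  deltas=[0,0,-25,0,40,0,0,-40,0,40,0,0,-35,0,40,0,0,-20,0,40,0,0,-12,0,40,0,0,-7,0,40,0,0,-4,0,40,0,0,-3,0,40,0,0,0,0,40,0,0,0,0,40],
)

```text
time: 29.1
tool_pos: [624.2, 78.3, 92.2]
tcp_rot: [-3.141, 0.001, -2.613]
contact_force: [0.3, -0.1, -2.0]
grip_width: 49.2
finger_force: 29.9
```

Next I lower and release, then lift and swing away for a check picture.

Emit:
step_arm(
  deltas=[0,0,-6,0,40,0,0,-3,0,40,0,0,-2,0,40,0,0,0,0,40,0,0,0,0,70,0,0,0,0,70,0,0,0,0,70,0,0,10,0,70,0,0,40,0,70,0,0,50,0,70],
)

```text
time: 30.35
tool_pos: [623.4, 78.3, 181.7]
tcp_rot: [3.141, -0.002, -2.613]
contact_force: [1.5, -0.3, 0.4]
grip_width: 70.2
finger_force: 0.0
```

Emit:
step_arm(
  deltas=[0,20,46,0,70,-10,40,30,0,70,-20,45,0,0,70,-30,45,0,0,70,-30,45,0,0,70,-30,45,0,0,70,-30,45,0,0,70,-30,45,0,0,70,-30,30,0,0,70,0,0,0,0,70],
)

```text
time: 31.6
tool_pos: [411.7, 440.4, 257.6]
tcp_rot: [3.141, 0.001, -2.608]
contact_force: [0.4, -0.3, -0.2]
grip_width: 70.2
finger_force: 0.0
```

```bash
python3 - <<'E'
from m import *
o=get_obs();print(o["time"],o["tool_pos"],o["contact_force"])
a=save("top","t9");s=save("scene","s9")
cv2.imwrite("pics/tc9.png",np.vstack([cv2.resize(a[130:290,140:360],(800,582))[:, :, ::-1]]))
cv2.imwrite("pics/sc9.png",cv2.resize(s[130:340,150:430],(800,600))[:,:,::-1])
E
```

```text
31.6 [411.69200931 440.3860783  257.64930989] [ 0.44215601 -0.29917972 -0.22710096]
```

View pics/t9.png

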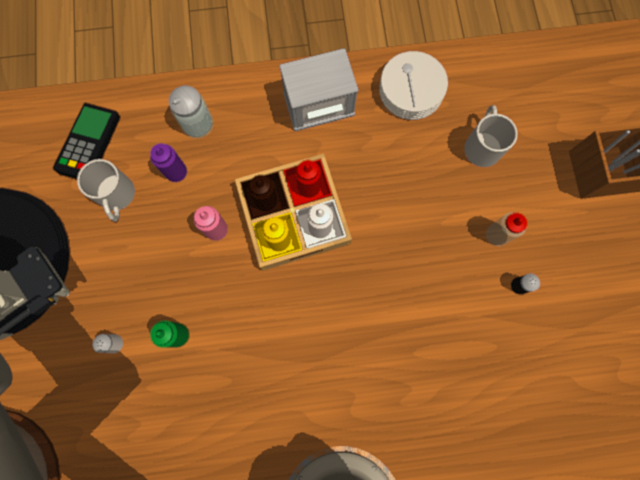

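View pics/sc9.png

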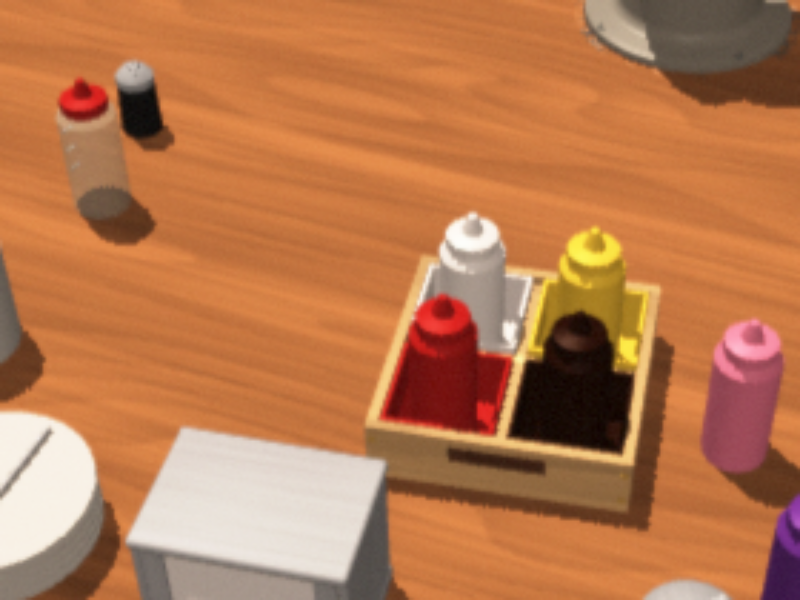

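All four bottles stand upright in their own liners, and the green, clear, pink and purple bottles are where they were. I check the tips numerically before handing in.

```bash
python3 - <<'E'
from h import *
L=dict(white=(549.5,-28.7),yellow=(533.7,61.9),red=(640.1,-12.9),brown=(624.3,77.7))
S=dict(white=(473,215),yellow=(596,230),red=(443,297),brown=(580,314))
T=dict(white=(321,211),yellow=(273,229),red=(308,164),brown=(263,180))
for k in L:
    u,v=S[k];print(k,(ray("scene",150+u/2.857,130+v/2.857,141)[:2]-L[k]).round(1),(ray("top",*T[k],141)[:2]-L[k]).round(1))
E
```

```text
white [3.3 4.2] [ 1.6 -1.7]
yellow [2.7 2.8] [-5.6 -0.6]
red [4.1 1.2] [ 5.3 -4.5]
brown [2.1 4. ] [ 0.1 -7.5]
```

```bash
python3 -c "
from plant import *
print(close_job())"
```

```text
the job is handed in; nothing more can be done
None
```

All four sauce bottles stand upright in their own coloured liners, about 2–8 mm off centre by the last pictures; the green and clear bottles were not touched, and I handed the job in at about 32 s (no verdict was returned).

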